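# Find the gauge that the feeler blade fits

### The arm

A 6-joint arm with a two-finger parallel gripper is mounted at the origin on the work surface. World frame = base frame: x ahead of the robot, y to its left, z up, the work surface at z = 0. Lengths are in m, angles in degrees, forces in N, time in s.
With the tool pointing down it reaches from about 0.375 to 0.9 m from the base axis. Payload 3.1 kg.
Tool frame: the origin (TCP) lies midway between the tips of the shut fingers; the grasp point (between the pads) lies bot.hold_point_z behind it (bot.hold_point_z is the distance from the TCP to the grasp point, in m); z points along the fingers, y is the direction in which the jaws open and shut (so a half turn about z gives the same grasp; the last joint's range is limited). The gripper opens to 87 mm and grips with 3 to 60 N. Pads are 19 mm wide; open, the fingers measure 117 mm over their backs; the gripper's body (75 mm by 190 mm) begins 51 mm behind the grasp point.
Start: joints at [56.522, 30.224, 82.088, -0, 67.689, -10.227], TCP at [0.247, 0.574, 0.223] pointing down, gripper open.
Joint ranges: [-176.69, 176.69], [-43.24, 126.21], [12.49, 139.97], [-82, 262], [0, 151.66], [-163.58, 163.58]. Speed limits (degrees/s): [159.86, 159.86, 180, 180, 180, 180].

### API

Orientations are given as a 3x3 rotation matrix whose columns are the frame's x, y, z axes.
In Python, from rig import bot, vision, hand_in gives the robot as it stands. The module is installed in compiled form; this text tells all that it offers.
- The arm moves only by the shell command python3 -m handwheel 'ROWS'. ROWS is JSON, a list of rows, each an object of numbers: "hand": the gripper's target within -1 to 1 (fully open at 1, half-way at 0, shut at -1); "dx", "dy", "dz": the shift along the world's x, y, z in cm; "wx", "wy", "wz": the turn, a rotation vector about the world's x, y, z in rad. In form: [{"hand": .., "dx": .., "dy": .., "dz": .., "wx": .., "wy": .., "wz": ..}, ...]. A call has 1 to 10 rows; each row shifts and turns the commanded pose from where the row before left it; what a row does not reach is not made up. A row lasts 1/10 s, in which the tool goes at most 50 mm and 8.59 degrees, less where a joint would pass 70% of its speed; a pose out of reach is approached as far as the arm can. A call with a gripper value outside its range is refused whole. The fingers move at their own pace and stop on an object; the grip force is fixed at half the most. Time passes only in rows, so rows that do not move let the fingers close. It gives the time, the measured TCP pose, the force and the opening at its end, in the units of the state.
- bot.read_state(): the state, without advancing time (a new reading comes with each control period).
- vision.capture(name): name is "scene" or "side" or "wrist"; returns (picture, depth): 420x560x3 uint8, red, green, blue; 420x560 float32, m along the optical axis (not along the pixel's ray), 0 where there is no reading.
- vision.get_calibration(name): a dict with "fx", "fy", "cx", "cy" (pixels), "k1" (the pictures are not rectified: a ray, as slopes to the right and down, at radius r is drawn at 1 + k1 r^2 times it, then the intrinsics apply), "rvec" (rotation vector, rad) and "tvec" (3), from world to camera coordinates, as OpenCV has them. Camera axes: x right, y down, z forward; pixel columns grow to the right and rows downward; lengths in m; the calibration is good to about 2 mm. A picture is of the moment at which its call begins: read the wrist's pose just before it. get_calibration takes no time and is no camera call; for the wrist camera it gives the pose at the moment of the call.
- hand_in(): hands the job in, once; it reports no verdict.
The state is a dict: "time_s": time; "joint_positions": joint angles; "qvel": joint speeds; "tau": joint torques, N m; "position": TCP position; "tcp_rot": TCP orientation; "force": force on the tool from outside, world axes, zero at the start; "moment": the same for the moment, N m; "opening": opening from 0.0 (shut) to 1.0 (fully open).
Only numpy, scipy, OpenCV 4.12 (cv2) and the standard library are available. Lean on these libraries where they do the work, as an engineer would, in place of code of your own. Each camera call takes 0.05 s, during which the arm holds its last target.

### The job

Only one of the three gap gauges on the bench is still set to the feeler blade: one is too tight for it and one is too wide. Slide the blade edge-on into the gaps from the front to find the gauge in which it goes in with a light, even drag, and leave it standing upright in that gap, pushed fully home until its handle meets the gauge. Leave the other things on the bench alone.

Things in the scene. Friction and masses are not known exactly. Their poses are not given: they have to be found in the camera images.
- feeler_grip (a point): Feeler, loose, 250 g, standing. Handle block 36 (x) by 30 (y) by 68 mm tall; a steel blade stands out of its front: 60 mm along +x, 5 thick (y), from the foot to 32 mm up, round end. This point: handle's centre, 34 mm above the foot, 78 mm behind the blade's end; z up. Grasp the 30 mm width from above. Home: handle's front touches the gauge's, this point 18 mm before the gauge's origin.
- gauge_a: One of three look-alike gap gauges, fixed: a grey U frame lying flat, 104 long, 64 wide, 40 mm tall, open towards the robot (yaw within 0.25 rad), two steel shoes inside facing each other across an upright gap. Origin: on the table, middle of the gap's mouth, at the frame's front; +x runs into the gap along its middle plane, y across, z up. a, b, c stand in any order; the letters tell nothing.
- gauge_b: As gauge_a, another setting. All three: gap open at front and top. Shoes 3 to 40 mm above the table; from the mouth they taper inward 5 mm a side over 18 mm, then run parallel to 54 mm in; the frame's bridge begins 76 mm in. Too tight: rigid, about half the blade's thickness; the blade's end stops dead 12 to 18 mm in. Too wide: 9 mm, so no drag if the blade is kept in the middle plane.
- gauge_c: As gauge_a, another setting. The right gauge has sprung shoes, 3 mm apart at rest, that give way sideways up to 3 mm each: the blade goes in against 5 to 15 N, then drags steadily with about 4 to 9 N, inward and outward alike, and stays where it is left. Pushing with up to 20 N tells the gauges apart: the right one never needs more.
- spray: Clear spray bottle, 68 mm in diameter, 186 mm tall, origin at its foot. A bystander: leave it where it stands.
- block_case: Open wooden case of gauge blocks, 90 by 140 mm, 34 mm tall, origin under its centre. A bystander: leave it where it stands.
- master: Stepped steel setting master, 52 mm in diameter, 50 mm tall, origin at its foot. A bystander: leave it where it stands.
There are look-alikes about, which are no part of the job. What is shaped like the part that bears feeler_grip but red is not meant.

How it is judged:
By the outcome, as a careful person would: the job done as asked, in the order asked, and still so for the second after the job is handed in, with the robot touching nothing.
It also fails if it takes over 58 s, if anything falls off the work surface, if the arm or the gripper's body presses on something with over 40 N, if the wrist force passes 120 N, or if a joint passes its speed limit or range.

## Working session

There is one attempt and no reset: what is moved stays moved. The work goes in short steps, Python scripts to look and compute and a shell command to move; the robot and the scene stay as the last step left them, time stands still between calls to the robot, and variables do not carry over. Pictures are saved under pics/ and viewed, and the job is handed in when it is done.

```bash
mkdir -p pics; cat > h.py <<'E'
import numpy as np, cv2
from rig import bot, vision
def cap(n,tag):
    c=vision.get_calibration(n); im,d=vision.capture(n)
    cv2.imwrite(f'pics/{tag}.png',im[:,:,::-1]); np.savez(f'pics/{tag}.npz',im=im,d=d,**{k:np.array(v) for k,v in c.items()})
    return im,d,c
def load(tag):
    z=np.load(f'pics/{tag}.npz'); return z['im'],z['d'],{k:z[k] for k in ('fx','fy','cx','cy','k1','rvec','tvec')}
def rays(c,uv):
    uv=np.asarray(uv,float).reshape(-1,1,2)
    K=np.array([[c['fx'],0,c['cx']],[0,c['fy'],c['cy']],[0,0,1]],float)
    p=cv2.undistortPoints(uv,K,np.array([float(c['k1']),0,0,0]))[:,0]
    R=cv2.Rodrigues(np.array(c['rvec'],float))[0]; t=np.array(c['tvec'],float).ravel()
    d=np.c_[p,np.ones(len(p))]
    return -R.T@t, d@R, d, R, t
def plane(c,uv,z):
    o,w,_,_,_=rays(c,uv); s=(z-o[2])/w[:,2]; return o+s[:,None]*w
def bydepth(c,uv,dep):
    o,w,_,_,_=rays(c,uv); return o+np.asarray(dep).reshape(-1,1)*w
def cloud(im,d,c):
    v,u=np.mgrid[0:d.shape[0],0:d.shape[1]]
    P=bydepth(c,np.c_[u.ravel(),v.ravel()],d.ravel()).reshape(d.shape+(3,)); P[d==0]=np.nan
    return P
def proj(c,P):
    K=np.array([[c['fx'],0,c['cx']],[0,c['fy'],c['cy']],[0,0,1]],float)
    return cv2.projectPoints(np.asarray(P,float).reshape(-1,1,3),np.array(c['rvec'],float),np.array(c['tvec'],float),K,np.array([float(c['k1']),0,0,0]))[0][:,0]
E
python3 - <<'E'
from h import *
print(bot.read_state(), bot.hold_point_z)
for n in ('scene','side','wrist'):
    im,d,c=cap(n,n+'0'); print(n,{k:np.round(v,3) for k,v in c.items()}, (d==0).mean(), rays(c,[[280,210]])[0])
E
```

```text
{'time_s': 0.0, 'joint_positions': array([ 5.65205479e+01,  3.02763466e+01,  8.21559231e+01, -5.68312990e-04,
        6.76893754e+01, -1.02291860e+01]), 'qvel': array([-0.1015076 ,  0.01500141,  0.0329763 , -0.01982318, -0.02539822,
        0.03617113]), 'tau': array([-2.00201190e-03, -4.40047646e+01, -1.76591456e+01,  6.31397171e-02,
        5.80892572e-02, -1.44967553e-04]), 'position': array([0.24630406, 0.57362884, 0.2216023 ]), 'tcp_rot': array([[-9.18790653e-01,  3.94743439e-01, -1.16353280e-03],
       [ 3.94744982e-01,  9.18789010e-01, -1.77591162e-03],
       [ 3.68011691e-04, -2.09098973e-03, -9.99997746e-01]]), 'force': array([-0.51995385, -0.19711024, -0.06350866]), 'moment': array([-0.01661519,  0.00349387, -0.00109661]), 'opening': 0.998348415171057} 0.0187
scene {'fx': np.float64(537.1), 'fy': np.float64(537.1), 'cx': np.float64(276.185), 'cy': np.float64(201.011), 'k1': np.float64(-0.087), 'rvec': array([ 0.885,  2.681, -0.888]), 'tvec': array([ 0.43 , -0.245,  1.555])} 0.004102891156462585 [0.99662539 0.65759174 1.11216725]
side {'fx': np.float64(409.688), 'fy': np.float64(409.688), 'cx': np.float64(273.518), 'cy': np.float64(208.119), 'k1': np.float64(-0.081), 'rvec': array([ 2.247, -0.298,  0.15 ]), 'tvec': array([-0.527,  0.157,  0.883])} 0.003932823129251701 [ 0.3502306  -0.69716112  0.6882401 ]
wrist {'fx': np.float64(319.822), 'fy': np.float64(319.822), 'cx': np.float64(277.532), 'cy': np.float64(207.218), 'k1': np.float64(-0.072), 'rvec': array([-2.405, -1.586, -0.236]), 'tvec': array([-0.624, -0.036,  0.392])} 0.004047619047619047 [0.17186899 0.60597501 0.38329248]
```

View pics/scene0.png

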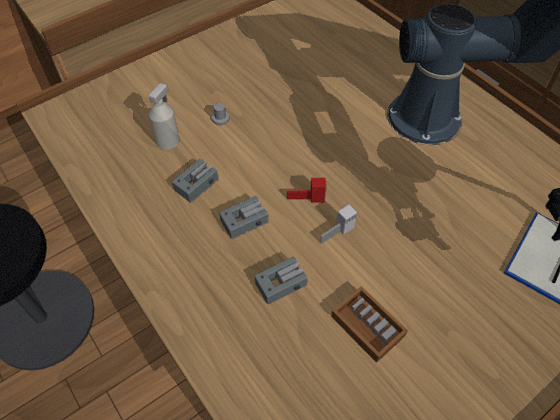

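View pics/side0.png

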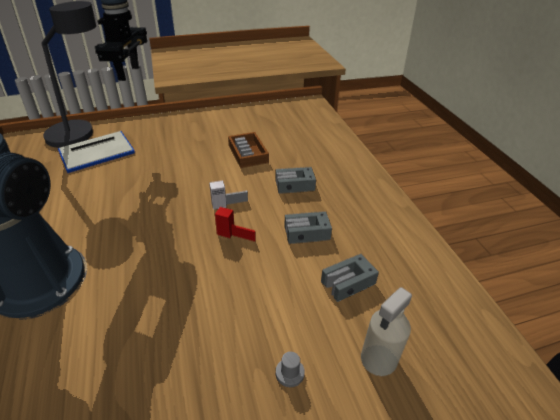

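View pics/wrist0.png

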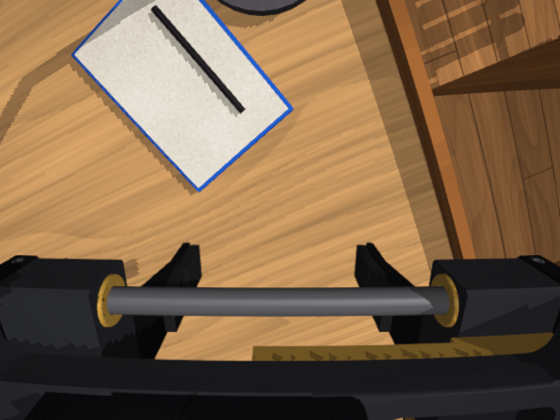

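Scene view: feeler (light grey handle) at (347,218), red look-alike at (318,190); gauges at (195,180), (244,216), (281,280); the spray is at (163,125), the master at (220,115) and the case at (368,322). The only things that could be taken for the feeler are the white/grey one at (347,218) and the red one at (318,190), so I choose the grey one. I'll check it in a close crop.

```bash
python3 - <<'E'
from h import *
im,d,c=load('scene0')
a=cv2.resize(im[170:250,280:370],None,fx=4,fy=4,interpolation=cv2.INTER_CUBIC)
b=cv2.resize(im[150:310,165:315],None,fx=3,fy=3,interpolation=cv2.INTER_CUBIC)
H=max(a.shape[0],b.shape[0]); o=np.zeros((H,a.shape[1]+b.shape[1],3),np.uint8); o[:a.shape[0],:a.shape[1]]=a;o[:b.shape[0],a.shape[1]:]=b
cv2.imwrite('pics/crop1.png',o[:,:,::-1])
for n in('scene0','side0'):
    im,d,c=load(n);P=cloud(im,d,c)
    tab=P[...,2][(abs(P[...,2])<.02)&(P[...,0]>.2)&(P[...,0]<.9)&(abs(P[...,1])<.4)];print(n,'table z',np.nanmedian(tab))
    m=((P[...,2]>.012)&(P[...,2]<.3)&(P[...,0]>.3)&(P[...,0]<1)&(abs(P[...,1])<.5)).astype(np.uint8)
    k,l,st,ce=cv2.connectedComponentsWithStats(m)
    for i in range(1,k):
        if st[i,4]>80:
            q=P[l==i]; print(st[i],ce[i].round(),q.min(0).round(3),q.max(0).round(3),np.median(im[l==i],0))
E
```

```text
scene0 table z 0.00029319468034394447
[ 149   83   30   65 1287] [162. 118.] [ 0.608 -0.393  0.012] [ 0.68  -0.329  0.192] [134. 131. 125.]
[212 103  17  21 223] [220. 113.] [ 0.454 -0.368  0.012] [ 0.503 -0.324  0.055] [111. 112. 109.]
[ 172  159   46   42 1029] [195. 179.] [ 0.606 -0.222  0.012] [ 0.72  -0.137  0.045] [94. 99. 99.]
[287 178  40  24 481] [312. 190.] [ 0.413 -0.004  0.012] [0.499 0.067 0.073] [116.  28.  27.]
[ 220  196   49   41 1120] [244. 216.] [ 0.572 -0.044  0.012] [0.682 0.034 0.047] [100. 105. 105.]
[321 205  36  36 493] [342. 221.] [0.417 0.139 0.012] [0.514 0.17  0.075] [127. 125. 126.]
[ 255  256   53   47 1379] [281. 279.] [0.602 0.149 0.012] [0.712 0.226 0.048] [ 99. 104. 104.]
[ 331  286   77   75 1730] [371. 322.] [0.516 0.31  0.012] [0.617 0.458 0.04 ] [110.  80.  53.]
side0 table z 0.0005281004537620593
[228 132  41  34 792] [247. 148.] [0.516 0.303 0.012] [0.616 0.454 0.037] [76. 55. 31.]
[275 167  41  24 811] [295. 178.] [0.602 0.141 0.012] [0.711 0.221 0.043] [77. 79. 77.]
[209 181  39  26 506] [223. 194.] [0.418 0.133 0.012] [0.515 0.166 0.07 ] [103.  99.  99.]
[215 207  41  32 609] [229. 224.] [ 0.412 -0.008  0.012] [0.498 0.061 0.07 ] [90. 10.  9.]
[ 285  212   47   30 1133] [307. 226.] [ 0.572 -0.052  0.012] [0.681 0.026 0.043] [84. 87. 85.]
[ 321  253   58   46 1545] [349. 275.] [ 0.606 -0.227  0.012] [ 0.719 -0.141  0.044] [81. 85. 81.]
[ 362  288   50   86 2775] [387. 334.] [ 0.61  -0.404  0.012] [ 0.676 -0.338  0.189] [110. 103.  91.]
[276 351  29  34 619] [290. 368.] [ 0.454 -0.377  0.012] [ 0.504 -0.328  0.053] [110. 109. 101.]
```

View pics/crop1.png

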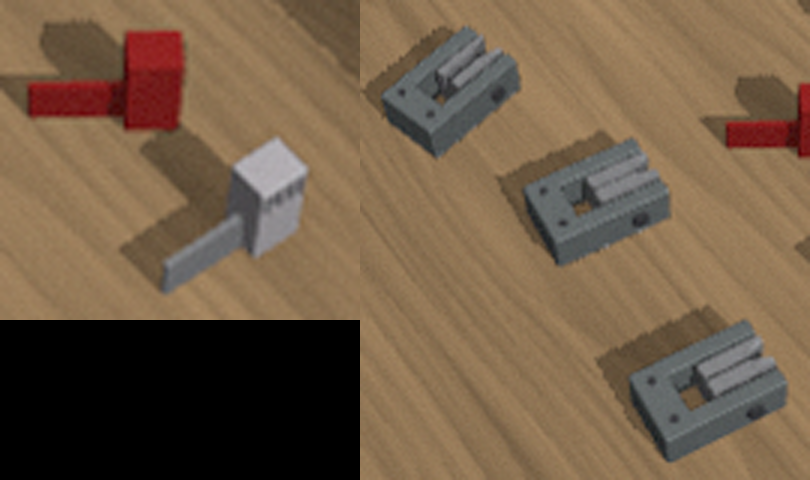

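The crop confirms the grey feeler: block handle with the blade to the lower left. The red one is the decoy. Next I'll measure the feeler and gauge axes and the wrist camera's geometry.

```bash
python3 - <<'E'
from h import *
im,d,c=load('wrist0'); print('opt axis',cv2.Rodrigues(c['rvec'])[0][2], 'img up',-cv2.Rodrigues(c['rvec'])[0][1])
for n in('scene0','side0'):
    im,d,c=load(n);P=cloud(im,d,c)
    def sel(x0,x1,y0,y1,z0,z1):
        return P[(P[...,0]>x0)&(P[...,0]<x1)&(P[...,1]>y0)&(P[...,1]<y1)&(P[...,2]>z0)&(P[...,2]<z1)][:,:2].astype(np.float32)
    q=sel(.40,.53,.12,.18,.06,.08); print(n,'handle top',len(q),cv2.minAreaRect(q),q.mean(0))
    q=sel(.40,.53,.12,.18,.026,.038); print(' blade top',len(q),q.mean(0),np.polyfit(q[:,0],q[:,1],1))
    for nm,b in dict(L=(.58,.73,.13,.24),M=(.55,.7,-.07,.05),R=(.59,.73,-.24,-.12)).items():
        q=sel(*b,.034,.05); r=cv2.minAreaRect(q); print(nm,len(q),r)
E
```

```text
opt axis [ 0.27003835 -0.11841587 -0.95554015] img up [-0.8784193   0.3760885  -0.29485077]
scene0 handle top 175 ((0.43613123893737793, 0.15489009022712708), (0.03074542246758938, 0.03729476034641266), 89.33516693115234) [0.4374318  0.15615603]
 blade top 120 [0.46667352 0.15781811] [-0.15869343  0.23187614]
L 1069 ((0.6564134955406189, 0.18568816781044006), (0.06716834008693695, 0.10537843406200409), 82.13304901123047)
M 812 ((0.6263473629951477, -0.00679175928235054), (0.06953293830156326, 0.10488932579755783), 81.1883773803711)
R 692 ((0.6621887683868408, -0.1799270361661911), (0.10634420812129974, 0.06829944998025894), 12.436774253845215)
side0 handle top 130 ((0.4358654320240021, 0.15045450627803802), (0.030706370249390602, 0.035737257450819016), 89.465087890625) [0.435647   0.14813109]
 blade top 121 [0.46165952 0.14435445] [0.16784081 0.06686917]
L 506 ((0.6571573615074158, 0.18227048218250275), (0.06646087020635605, 0.10366726666688919), 81.9287338256836)
M 754 ((0.6271913051605225, -0.012409593909978867), (0.0667792484164238, 0.10457738488912582), 82.06436157226562)
R 1045 ((0.6635586023330688, -0.18397210538387299), (0.1053757295012474, 0.06596830487251282), 12.803664207458496)
```

```bash
python3 -m handwheel '[{"hand":1,"dx":2,"dy":-4,"wz":-0.15},{"hand":1,"dx":2,"dy":-4,"wz":-0.15},{"hand":1,"dx":2,"dy":-4,"wz":-0.15},{"hand":1,"dx":2,"dy":-4,"wz":-0.15},{"hand":1,"dx":2,"dy":-4,"wz":-0.15},{"hand":1,"dx":2,"dy":-4,"wz":-0.15},{"hand":1,"dx":2,"dy":-4,"wz":-0.15},{"hand":1,"dx":2,"dy":-4,"wz":-0.15},{"hand":1,"dx":2,"dy":-4,"wz":-0.15},{"hand":1,"dx":2,"dy":-4,"wz":-0.15}]'
```

```text
invalid input
```

```bash
python3 -m handwheel '[{"hand":1,"dx":2,"dy":-4,"dz":0,"wx":0,"wy":0,"wz":-0.145},{"hand":1,"dx":2,"dy":-4,"dz":0,"wx":0,"wy":0,"wz":-0.145},{"hand":1,"dx":2,"dy":-4,"dz":0,"wx":0,"wy":0,"wz":-0.145},{"hand":1,"dx":2,"dy":-4,"dz":0,"wx":0,"wy":0,"wz":-0.145},{"hand":1,"dx":2,"dy":-4,"dz":0,"wx":0,"wy":0,"wz":-0.145},{"hand":1,"dx":2,"dy":-4,"dz":0,"wx":0,"wy":0,"wz":-0.145},{"hand":1,"dx":2,"dy":-4,"dz":0,"wx":0,"wy":0,"wz":-0.145},{"hand":1,"dx":2,"dy":-4,"dz":0,"wx":0,"wy":0,"wz":-0.145},{"hand":1,"dx":2,"dy":-4,"dz":0,"wx":0,"wy":0,"wz":-0.145},{"hand":1,"dx":2,"dy":-4,"dz":0,"wx":0,"wy":0,"wz":-0.145}]'
```

```text
time_s: 1.15
position: [0.4471, 0.1725, 0.2225]
tcp_rot: [[0.287, 0.958, -0.0], [0.958, -0.287, 0.0], [0.0, -0.0, -1.0]]
force: [0.3, 0.8, 1.4]
opening: 1.001
```

```bash
python3 -m handwheel '[{"hand":1,"dx":-1.1,"dy":-2,"dz":0,"wx":0,"wy":0,"wz":-0.143},{"hand":1,"dx":0,"dy":0,"dz":0,"wx":0,"wy":0,"wz":-0.143},{"hand":1,"dx":0,"dy":0,"dz":0,"wx":0,"wy":0,"wz":-0.143},{"hand":1,"dx":0,"dy":0,"dz":0,"wx":0,"wy":0,"wz":-0.143},{"hand":1,"dx":0,"dy":0,"dz":0,"wx":0,"wy":0,"wz":-0.143},{"hand":1,"dx":0,"dy":0,"dz":0,"wx":0,"wy":0,"wz":-0.143},{"hand":1,"dx":0,"dy":0,"dz":0,"wx":0,"wy":0,"wz":-0.143},{"hand":1,"dx":0,"dy":0,"dz":0,"wx":0,"wy":0,"wz":-0.143},{"hand":1,"dx":0,"dy":0,"dz":0,"wx":0,"wy":0,"wz":-0.143},{"hand":1,"dx":0,"dy":0,"dz":0,"wx":0,"wy":0,"wz":0}]'
python3 - <<'E'
from h import *
im,d,c=cap('wrist','w1')
s=bot.read_state(); print(s['position'],s['tcp_rot'].round(3).tolist(),s['joint_positions'].round(1))
E
```

```text
time_s: 2.15
position: [0.4355, 0.1542, 0.2224]
tcp_rot: [[1.0, -0.001, -0.0], [-0.001, -1.0, -0.0], [-0.0, 0.0, -1.0]]
force: [0.6, -0.1, 0.1]
opening: 1.004
[0.4354951  0.15423068 0.22242295] [[1.0, 0.002, -0.0], [0.002, -1.0, -0.0], [-0.0, 0.0, -1.0]] [  5.6  17.7 104.7   0.   57.6  95.5]
```

View pics/w1.png

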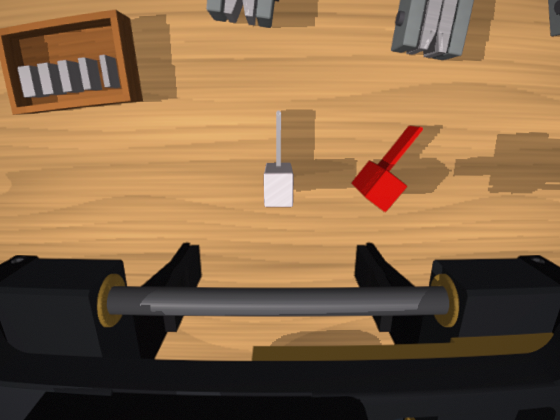

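Wrist view: the feeler handle is at (279,188) with its blade up to (278,112), the red decoy at (382,185). I'll refine its pose.

```bash
python3 - <<'E'
from h import *
im,d,c=load('w1'); P=cloud(im,d,c)
def s(x0,x1,y0,y1,z0,z1): return P[(P[...,0]>x0)&(P[...,0]<x1)&(P[...,1]>y0)&(P[...,1]<y1)&(P[...,2]>z0)&(P[...,2]<z1)]
q=s(.4,.53,.12,.18,.055,.08); print('top',len(q),cv2.minAreaRect(q[:,:2].astype(np.float32)),np.median(q[:,2]))
q=s(.46,.53,.12,.18,.02,.04); print('blade',len(q),q.mean(0),np.polyfit(q[:,0],q[:,1],1),q.max(0))
print('table',np.nanmedian(P[60:100,180:260,2]))
# white top by colour
m=((im.min(2)>170)).astype(np.uint8); m[:, :250]=0; m[:,310:]=0; m[:160]=0; m[215:]=0
cs=max(cv2.findContours(m,0,2)[0],key=cv2.contourArea)[:,0]; print(cv2.minAreaRect(plane(c,cs,.068)[:,:2].astype(np.float32)))
print('tip', plane(c,[[278.5,111]],.032))
E
```

```text
top 1040 ((0.4377554655075073, 0.15297745168209076), (0.02994743548333645, 0.03536555543541908), 89.79116821289062) 0.06734849057100561
blade 261 [0.4882487  0.15332714 0.03147145] [0.00051254 0.15307689] [0.51600738 0.15553854 0.03372802]
table -0.0006125301379580339
((0.43791940808296204, 0.15349385142326355), (0.02866726741194725, 0.03455830365419388), 89.95974731445312)
tip [[0.51497972 0.15279139 0.032     ]]
```

```bash
python3 -m handwheel '[{"hand":1,"dx":0.18,"dy":-0.1,"dz":-4,"wx":0,"wy":0,"wz":0},{"hand":1,"dx":0,"dy":0,"dz":-4,"wx":0,"wy":0,"wz":0},{"hand":1,"dx":0,"dy":0,"dz":-4,"wx":0,"wy":0,"wz":0},{"hand":1,"dx":0,"dy":0,"dz":-3,"wx":0,"wy":0,"wz":0},{"hand":1,"dx":0,"dy":0,"dz":-2,"wx":0,"wy":0,"wz":0},{"hand":1,"dx":0,"dy":0,"dz":-1.6,"wx":0,"wy":0,"wz":0},{"hand":1,"dx":0,"dy":0,"dz":-1,"wx":0,"wy":0,"wz":0},{"hand":1,"dx":0,"dy":0,"dz":-1,"wx":0,"wy":0,"wz":0},{"hand":1,"dx":0,"dy":0,"dz":0,"wx":0,"wy":0,"wz":0}]'
```

```text
time_s: 3.1
position: [0.4372, 0.1532, 0.0158]
tcp_rot: [[1.0, -0.0, -0.001], [-0.0, -1.0, -0.0], [-0.001, 0.0, -1.0]]
force: [0.6, -0.0, 0.4]
opening: 1.002
```

```bash
python3 -m handwheel '[{"hand":-1,"dx":0,"dy":0,"dz":0,"wx":0,"wy":0,"wz":0},{"hand":-1,"dx":0,"dy":0,"dz":0,"wx":0,"wy":0,"wz":0},{"hand":-1,"dx":0,"dy":0,"dz":0,"wx":0,"wy":0,"wz":0},{"hand":-1,"dx":0,"dy":0,"dz":0,"wx":0,"wy":0,"wz":0},{"hand":-1,"dx":0,"dy":0,"dz":0,"wx":0,"wy":0,"wz":0},{"hand":-1,"dx":0,"dy":0,"dz":0,"wx":0,"wy":0,"wz":0},{"hand":-1,"dx":0,"dy":0,"dz":0,"wx":0,"wy":0,"wz":0},{"hand":-1,"dx":0,"dy":0,"dz":0,"wx":0,"wy":0,"wz":0}]'
```

```text
time_s: 3.9
position: [0.4375, 0.1532, 0.0166]
tcp_rot: [[1.0, -0.001, -0.0], [-0.001, -1.0, -0.0], [-0.0, 0.0, -1.0]]
force: [0.3, -0.7, -0.0]
opening: 0.358
```

```bash
python3 -m handwheel '[{"hand":-1,"dx":0,"dy":0,"dz":1,"wx":0,"wy":0,"wz":0},{"hand":-1,"dx":0,"dy":0,"dz":2,"wx":0,"wy":0,"wz":0},{"hand":-1,"dx":0,"dy":0,"dz":3,"wx":0,"wy":0,"wz":0},{"hand":-1,"dx":1,"dy":-2,"dz":4,"wx":0,"wy":0,"wz":0},{"hand":-1,"dx":1,"dy":-3,"dz":3,"wx":0,"wy":0,"wz":0},{"hand":-1,"dx":1,"dy":-3,"dz":3,"wx":0,"wy":0,"wz":0},{"hand":-1,"dx":1,"dy":-3,"dz":3,"wx":0,"wy":0,"wz":0},{"hand":-1,"dx":1,"dy":-3,"dz":1,"wx":0,"wy":0,"wz":0},{"hand":-1,"dx":1,"dy":-1,"dz":0,"wx":0,"wy":0,"wz":0},{"hand":-1,"dx":0,"dy":0,"dz":0,"wx":0,"wy":0,"wz":0}]'
python3 - <<'E'
from h import *
import time
im,d,c=cap('wrist','w2')
s=bot.read_state(); print(s['position'],s['tcp_rot'].round(3).tolist(),s['force'],s['opening'])
E
```

```text
time_s: 4.9
position: [0.4985, 0.002, 0.2168]
tcp_rot: [[1.0, -0.004, 0.001], [-0.004, -1.0, -0.0], [0.001, 0.0, -1.0]]
force: [-0.2, 0.4, -1.9]
opening: 0.345
[0.49671106 0.00342962 0.21596652] [[1.0, -0.003, -0.002], [-0.003, -1.0, 0.001], [-0.002, -0.001, -1.0]] [ 0.45179901 -0.01847689 -2.60663631] 0.3454189153382171
```

View pics/w2.png

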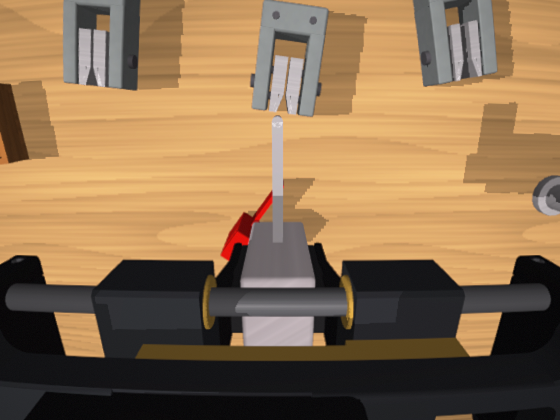

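Wrist view: the feeler is held straight, tip at (277,122). The gauges are L at (100,45), M at (288,60) and R at (457,45). I'll enlarge the gaps and measure the gauge frames.

```bash
python3 - <<'E'
from h import *
im,d,c=load('w2'); P=cloud(im,d,c)
cr=[cv2.resize(im[0:120,x:x+100],None,fx=2.6,fy=2.6*1.5,interpolation=cv2.INTER_CUBIC) for x in(55,240,405)]
cv2.imwrite('pics/crop2.png',np.hstack(cr)[:,:,::-1])
print('table',np.nanmedian(P[130:180,350:450,2]), 'handle',)
# frame top pixels: grey bluish, z~.04
G=(P[...,2]>.034)&(P[...,2]<.046)
for nm,b in dict(L=(.58,.75,.13,.25),M=(.55,.7,-.07,.07),R=(.59,.75,-.26,-.12)).items():
    m=G&(P[...,0]>b[0])&(P[...,0]<b[1])&(P[...,1]>b[2])&(P[...,1]<b[3])
    q=P[m]; r=cv2.minAreaRect(q[:,:2].astype(np.float32)); print(nm,len(q),np.median(q[:,2]),[np.round(x,4) for x in r])
E
```

```text
table -0.0005042551812594054 handle
L 4484 0.03908611698551598 [array([0.6492, 0.1862]), array([0.0653, 0.0854]), np.float64(82.013)]
M 5801 0.03935369711069214 [array([ 0.6287, -0.01  ]), array([0.0648, 0.104 ]), np.float64(82.443)]
R 3863 0.03928138892904637 [array([ 0.6529, -0.1849]), array([0.0819, 0.065 ]), np.float64(12.8446)]
```

View pics/crop2.png

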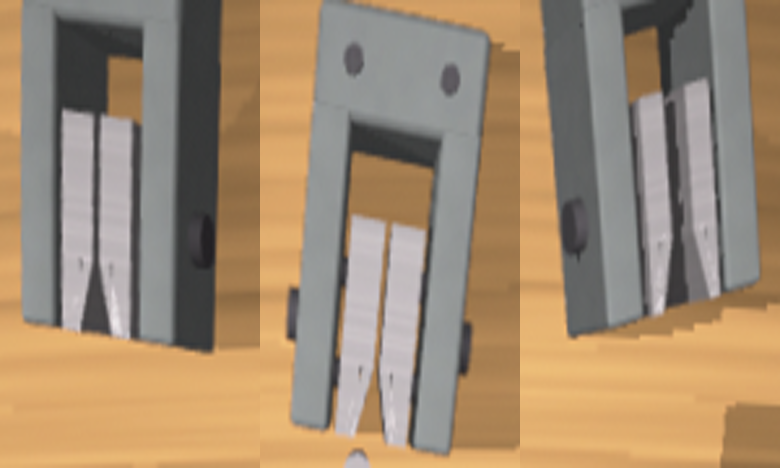

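The crop suggests R has the wide gap, while L and M are both narrow, so M or L is right and needs the push test. Now I'll get each gap's midline from the bright shoes.

```bash
python3 - <<'E'
from h import *
im,d,c=load('w2')
F=dict(L=((.6492,.1862),.0854,-7.99,(55,145)),M=((.6287,-.010),.104,-7.56,(240,335)),R=((.6529,-.1849),.0819,12.84,(405,505)))
for nm,(ce,ln,yaw,(u0,u1)) in F.items():
    a=np.radians(yaw); ex=np.array([np.cos(a),np.sin(a)]); ey=np.array([-ex[1],ex[0]]); o=np.array(ce)-ex*ln/2
    v,u=np.mgrid[0:118,u0:u1]; px=im[0:118,u0:u1].reshape(-1,3).astype(int)
    W=plane(c,np.c_[u.ravel(),v.ravel()],.040)[:,:2]-o; X=W@ex; Y=W@ey
    # warm-neutral shoes: bright and r>=b-ish vs frame bluish
    sh=(px.min(1)>140)&(px[:,0]-px[:,2]>-8)&(px.max(1)-px.min(1)<30)&(abs(Y)<.022)
    print(nm,'origin',o.round(4),'yaw',yaw)
    for x in np.arange(.002,.056,.006):
        m=sh&(abs(X-x)<.002); y=np.sort(Y[m])
        if len(y)<4: continue
        g=np.diff(y); 
        l=y[y<0]; h=y[y>0]
        # gap around centre: largest jump within |y|<8mm
        k=[i for i in range(len(g)) if abs((y[i]+y[i+1])/2)<.008]; i=max(k,key=lambda i:g[i]) if k else 0
        print(' x%.0f'%(x*1e3),'outer',(y[0]*1e3).round(1),(y[-1]*1e3).round(1),'gap',(y[i]*1e3).round(1),(y[i+1]*1e3).round(1),'mid',((y[i]+y[i+1])*500).round(1),len(y))
E
```

```text
L origin [0.6069 0.1921] yaw -7.99
 x2 outer -21.9 21.0 gap -5.9 5.8 mid -0.0 60
 x8 outer -21.8 21.0 gap -4.8 4.8 mid -0.0 95
 x14 outer -21.7 22.0 gap -2.7 2.6 mid -0.0 111
 x20 outer -21.6 22.0 gap -1.6 1.6 mid 0.0 121
 x26 outer -21.5 21.9 gap -1.5 1.6 mid 0.1 126
 x32 outer -21.3 21.9 gap -1.5 1.7 mid 0.1 112
 x38 outer -21.2 13.4 gap -2.4 1.8 mid -0.3 107
 x44 outer -22.0 22.0 gap -2.3 1.9 mid -0.2 113
 x50 outer -21.9 13.6 gap -2.1 2.0 mid -0.1 117
M origin [ 0.5772 -0.0032] yaw -7.56
 x2 outer -21.4 22.0 gap -5.6 5.6 mid -0.0 87
 x8 outer -21.8 21.7 gap -3.8 4.2 mid 0.2 111
 x14 outer -21.9 22.0 gap -2.0 2.1 mid 0.0 127
 x20 outer -21.9 21.9 gap -1.2 1.5 mid 0.1 141
 x26 outer -21.9 21.8 gap -1.3 1.5 mid 0.1 141
 x32 outer -21.9 21.5 gap -1.6 1.4 mid -0.1 139
 x38 outer -21.9 21.9 gap -1.8 1.8 mid 0.0 138
 x44 outer -21.9 22.0 gap -1.4 1.7 mid 0.2 141
 x50 outer -22.0 21.7 gap -1.3 1.5 mid 0.1 143
R origin [ 0.613 -0.194] yaw 12.84
 x2 outer -21.5 21.7 gap -9.4 8.8 mid -0.3 45
 x8 outer -22.0 21.3 gap -7.8 7.2 mid -0.3 77
 x14 outer -21.4 21.7 gap -6.1 5.5 mid -0.3 90
 x20 outer -22.0 21.9 gap -4.5 4.8 mid 0.2 106
 x26 outer -21.4 21.5 gap -5.0 4.4 mid -0.3 103
 x32 outer -19.9 21.8 gap -4.6 4.7 mid 0.0 90
 x38 outer -21.4 21.9 gap -5.2 4.4 mid -0.4 96
 x44 outer -18.9 21.5 gap -4.7 4.5 mid -0.1 93
 x50 outer -18.4 13.4 gap -4.6 4.7 mid 0.0 85
```

Gap widths measured: R about 9 mm (too wide), M about 2.7 mm, L about 3.2 mm. L is the likely sprung one, so I'll probe it first. Before that I'll check the blade's pose in the tool.

```bash
python3 - <<'E'
from h import *
im,d,c=load('w2'); s=bot.read_state()
T=np.array([.4967,.0034,.2160]); 
m=(im.min(2)>130)&(im.max(2).astype(int)-im.min(2)<30)
xs=[];ys=[]
for v in range(124,220,6):
    r=np.where(m[v,262:296])[0]+262
    if len(r)>3:
        w=plane(c,[[r.min()-.5,v],[r.max()+.5,v]],T[2]+.0154); mid=w.mean(0)-T; xs.append(mid[0]);ys.append(mid[1]); print(v,(mid*1e3).round(2),((w[0]-w[1])[1]*1e3).round(1))
f=np.polyfit(xs,ys,1); print('slope',f)
r=np.where(m[100:150,277])[0]+100; print(plane(c,[[277,r.min()]],T[2]+.0154)-T)
print(s['position'],s['tcp_rot'].round(4).tolist(),s['time_s'])
for o,yaw in(((.6069,.1921),-7.99),):
    a=np.radians(yaw);
    for back in (.078+.012,):
        print(np.array(o)-back*np.array([np.cos(a),np.sin(a)]))
E
```

```text
124 [76.7  -1.59 15.4 ] 4.9
130 [74.06 -1.58 15.4 ] 4.9
136 [71.4  -1.57 15.4 ] 5.0
142 [68.72 -1.56 15.4 ] 5.0
148 [66.   -1.55 15.4 ] 5.0
154 [63.27 -1.54 15.4 ] 5.0
160 [60.51 -1.53 15.4 ] 5.1
166 [57.71 -1.75 15.4 ] 4.6
172 [54.9  -1.74 15.4 ] 4.7
178 [52.05 -1.73 15.4 ] 4.7
184 [49.17 -1.72 15.4 ] 4.7
190 [46.26 -1.71 15.4 ] 4.7
196 [43.32 -1.7  15.4 ] 4.8
202 [40.35 -1.69 15.4 ] 4.8
208 [37.34 -1.68 15.4 ] 4.8
214 [34.3  -1.67 15.4 ] 4.8
slope [ 0.00399188 -0.00186711]
[[ 0.08703299 -0.00162848  0.0154    ]]
[0.49671106 0.00342962 0.21596652] [[1.0, -0.0026, -0.0021], [-0.0026, -1.0, 0.0011], [-0.0021, -0.0011, -1.0]] 4.95
[0.51777369 0.20461002]
```

```bash
python3 -m handwheel '[{"hand":-1,"dx":0.3,"dy":3,"dz":0,"wx":0,"wy":0,"wz":-0.037},{"hand":-1,"dx":0.5,"dy":4,"dz":0,"wx":0,"wy":0,"wz":-0.05},{"hand":-1,"dx":0.5,"dy":4,"dz":-2,"wx":0,"wy":0,"wz":-0.05},{"hand":-1,"dx":0,"dy":4,"dz":-3,"wx":0,"wy":0,"wz":0},{"hand":-1,"dx":0,"dy":4,"dz":-3,"wx":0,"wy":0,"wz":0},{"hand":-1,"dx":0,"dy":1.2,"dz":-3,"wx":0,"wy":0,"wz":0},{"hand":-1,"dx":0,"dy":0,"dz":-3,"wx":0,"wy":0,"wz":0},{"hand":-1,"dx":0,"dy":0,"dz":-2,"wx":0,"wy":0,"wz":0},{"hand":-1,"dx":0,"dy":0,"dz":-1,"wx":0,"wy":0,"wz":0},{"hand":-1,"dx":0,"dy":0,"dz":0,"wx":0,"wy":0,"wz":0}]'
python3 -m handwheel '[{"hand":-1,"dx":0,"dy":0,"dz":0,"wx":0,"wy":0,"wz":0},{"hand":-1,"dx":0,"dy":0,"dz":0,"wx":0,"wy":0,"wz":0}]'
python3 - <<'E'
from h import *
s=bot.read_state(); print(s['position'],s['tcp_rot'].round(4).tolist(),s['force'])
im,d,c=cap('wrist','w3')
E
```

```text
time_s: 5.95
position: [0.5077, 0.2058, 0.0446]
tcp_rot: [[0.991, -0.137, -0.006], [-0.137, -0.991, -0.001], [-0.006, 0.002, -1.0]]
force: [-0.5, 0.1, -3.3]
opening: 0.343
time_s: 6.15
position: [0.5111, 0.2055, 0.0476]
tcp_rot: [[0.99, -0.138, 0.002], [-0.138, -0.99, 0.0], [0.002, -0.001, -1.0]]
force: [-0.4, 0.1, -2.7]
opening: 0.341
[0.51114567 0.20548103 0.04762559] [[0.9905, -0.1378, 0.002], [-0.1378, -0.9905, 0.0005], [0.0019, -0.0007, -1.0]] [-0.39888485  0.10364089 -2.69053136]
```

View pics/w3.png

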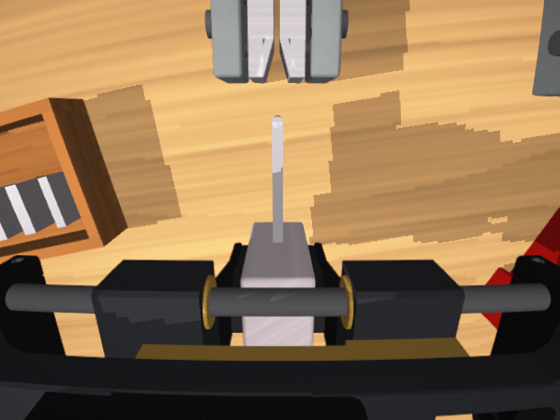

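Wrist view: blade (277,120) lines up with the L gap (277,50). Refining both lines from this picture.

```bash
cat > al.py <<'E'
from h import *
import sys
def al(tag,u0,u1,vmax,vb0,vb1,ztop):
    im,d,c=load(tag); g=[]
    R=im.astype(int)
    for v in range(2,vmax,4):
        row=R[v,u0:u1]; b=row.min(1)>150
        r=np.where(b)[0]
        if len(r)<4: continue
        # darkest run between bright shoes near the middle
        k=np.where(np.diff(r)>2)[0]
        if not len(k): continue
        k=max(k,key=lambda k:-abs((r[k]+r[k+1])/2-(u1-u0)/2))
        w=plane(c,[[r[k]+u0+.5,v],[r[k+1]+u0-.5,v]],.040); g.append(np.r_[w.mean(0)[:2],(w[0]-w[1])[1]])
    g=np.array(g); print('gap pts\n',g[::2].round(4)); f=np.polyfit(g[:,0],g[:,1],1); print('gap line yaw',np.degrees(np.arctan(f[0])))
    b=[]
    m=(im.min(2)>120)
    for v in range(vb0,vb1,4):
        r=np.where(m[v,262:296])[0]+262
        if len(r)>3: b.append(plane(c,[[r.min()-.5,v],[r.max()+.5,v]],ztop).mean(0)[:2])
    b=np.array(b); h=np.polyfit(b[:,0],b[:,1],1); print('blade yaw',np.degrees(np.arctan(h[0])),'blade pts',b[0],b[-1])
    print('lateral blade - gap at tip, mouth:',[(np.polyval(h,x)-np.polyval(f,x))*1e3 for x in(b[0,0],b[0,0]+.02)])
E
python3 - <<'E'
from al import al
al('w3',246,306,78,122,236,.0476+.0154)
E
```

```text
gap pts
 [[0.6412 0.188  0.0033]
 [0.6377 0.1885 0.0033]
 [0.6341 0.1887 0.0029]
 [0.6306 0.1892 0.0029]
 [0.627  0.1897 0.0029]
 [0.6234 0.1907 0.0039]
 [0.6198 0.191  0.0063]
 [0.6161 0.1915 0.0083]
 [0.6124 0.192  0.0103]
 [0.6087 0.1925 0.0123]]
gap line yaw -8.160624271197475
blade yaw -7.760508185485062 blade pts [0.58619355 0.19444956] [0.53339267 0.20246583]
lateral blade - gap at tip, mouth: [np.float64(-1.0678546426414193), np.float64(-0.9254559880361724)]
```

```bash
python3 -m handwheel '[{"hand":-1,"dx":0,"dy":0.08,"dz":-1,"wx":0,"wy":0,"wz":-0.005},{"hand":-1,"dx":0,"dy":0,"dz":-1,"wx":0,"wy":0,"wz":0},{"hand":-1,"dx":0,"dy":0,"dz":-0.7,"wx":0,"wy":0,"wz":0},{"hand":-1,"dx":0,"dy":0,"dz":-0.3,"wx":0,"wy":0,"wz":0},{"hand":-1,"dx":0,"dy":0,"dz":0,"wx":0,"wy":0,"wz":0},{"hand":-1,"dx":0,"dy":0,"dz":0,"wx":0,"wy":0,"wz":0},{"hand":-1,"dx":0,"dy":0,"dz":0,"wx":0,"wy":0,"wz":0}]'
python3 - <<'E'
from h import *
from al import al
s=bot.read_state(); print(s['position'],s['tcp_rot'].round(4).tolist(),s['force'])
im,d,c=cap('wrist','w4'); al('w4',246,306,60,122,236,s['position'][2]+.0154)
E
```

```text
time_s: 6.9
position: [0.5097, 0.2058, 0.0166]
tcp_rot: [[0.99, -0.143, -0.002], [-0.143, -0.99, -0.0], [-0.001, 0.001, -1.0]]
force: [-2.5, -1.9, 5.3]
opening: 0.342
[0.50969825 0.20583673 0.01662811] [[0.9898, -0.1427, -0.0015], [-0.1427, -0.9898, -0.0004], [-0.0015, 0.0006, -1.0]] [-2.5156765  -1.92971819  5.30964151]
gap pts
 [[0.6306 0.1895 0.0031]
 [0.6278 0.1899 0.0031]
 [0.6249 0.1903 0.0031]
 [0.622  0.1907 0.0047]
 [0.6191 0.1912 0.0062]
 [0.6161 0.1914 0.0082]
 [0.6132 0.1918 0.0099]
 [0.6102 0.1923 0.0115]]
gap line yaw -7.589973424887471
blade yaw -7.152425031072947 blade pts [0.58514497 0.19707618] [0.53203229 0.20271143]
lateral blade - gap at tip, mouth: [np.float64(1.0289820308644337), np.float64(1.184272109878426)]
```

View pics/w4.png

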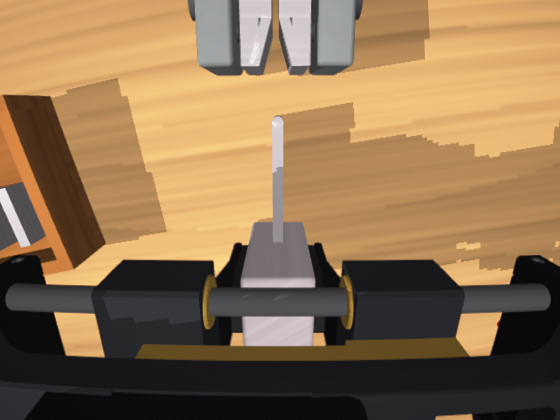

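```bash
python3 - <<'E'
from h import *
im,d,c=load('w4')
for v in (124,140,156,190,220,236): print(v,im[v,266:292].min(1).tolist())
print(plane(c,[[277.5,124],[277.5,156],[278,190],[278.5,236]],.032))
E
```

```text
124 [123, 123, 122, 121, 119, 133, 226, 240, 237, 235, 225, 214, 216, 214, 204, 207, 208, 127, 87, 85, 88, 87, 87, 87, 87, 87]
140 [130, 130, 129, 129, 128, 133, 186, 202, 203, 203, 203, 204, 204, 205, 204, 205, 204, 132, 93, 91, 90, 89, 87, 87, 86, 87]
156 [117, 118, 117, 117, 116, 122, 183, 202, 203, 203, 204, 203, 204, 204, 204, 205, 203, 127, 84, 84, 84, 85, 85, 85, 86, 85]
190 [116, 116, 116, 116, 117, 119, 133, 148, 146, 147, 146, 147, 147, 146, 147, 147, 146, 93, 85, 86, 86, 87, 86, 87, 87, 87]
220 [94, 95, 94, 94, 94, 95, 109, 144, 144, 144, 144, 144, 144, 144, 144, 144, 144, 100, 90, 92, 92, 91, 91, 91, 92, 92]
236 [111, 112, 113, 112, 112, 111, 119, 143, 145, 144, 144, 144, 144, 145, 144, 145, 143, 113, 108, 110, 110, 111, 113, 112, 113, 114]
[[0.58396466 0.19500318 0.032     ]
 [0.56984912 0.19703087 0.032     ]
 [0.55398272 0.19907239 0.032     ]
 [0.53086751 0.20213328 0.032     ]]
```

```bash
python3 -m handwheel '[{"hand":-1,"dx":0,"dy":0,"dz":0.2,"wx":0,"wy":0,"wz":0},{"hand":-1,"dx":0,"dy":0.1,"dz":0,"wx":0,"wy":0,"wz":0},{"hand":-1,"dx":0,"dy":0,"dz":0,"wx":0,"wy":0,"wz":0},{"hand":-1,"dx":0,"dy":0,"dz":0,"wx":0,"wy":0,"wz":0}]'
cat > chk.py <<'E'
from h import *
def chk(tag):
    s=bot.read_state(); print(s['position'].round(4),s['tcp_rot'].round(4)[:2,0],s['force'].round(1),s['time_s'])
    im,d,c=cap('wrist',tag); b=[]
    for v in range(124,160,4):
        r=im[v,262:296].min(1).astype(float); m=np.where(r>165)[0]+262; b.append(plane(c,[[(m.min()+m.max())/2,v]],s['position'][2]+.0154)[0][:2])
    b=np.array(b); a=s['tcp_rot'][:2,0]; n=np.array([-a[1],a[0]]); g=[]
    for v in range(2,64,4):
        r=np.where(im[v,240:312].min(1)>150)[0]+240; k=np.where(np.diff(r)>2)[0]
        if len(k)==0: continue
        k=max(k,key=lambda k:-abs((r[k]+r[k+1])/2-277)); g.append(plane(c,[[(r[k]+r[k+1])/2,v]],.04)[0][:2])
    g=np.array(g); print('blade lat vs TCP',((b-s['position'][:2])@n*1e3).round(2)); print('gap lat vs TCP ',((g-s['position'][:2])@n*1e3).round(2)); print('gap fwd',((g-s['position'][:2])@a*1e3).round(0))
E
python3 -c "
from chk import chk; chk('w5')"
```

```text
time_s: 7.35
position: [0.5107, 0.2071, 0.0183]
tcp_rot: [[0.99, -0.143, 0.0], [-0.143, -0.99, 0.0], [0.0, -0.0, -1.0]]
force: [-0.2, 0.2, -1.7]
opening: 0.344
[0.5107 0.2071 0.0183] [ 0.9898 -0.1427] [-0.2  0.2 -1.7] 7.35
blade lat vs TCP [0.08 0.08 0.08 0.08 0.08 0.08 0.08 0.08 0.08]
gap lat vs TCP  [-0.31 -0.51 -0.51 -0.51 -0.31 -0.51 -0.31 -0.32 -0.32 -0.32 -0.32 -0.32
 -0.32 -0.32 -0.32 -0.33]
gap fwd [122. 121. 120. 118. 117. 115. 114. 112. 111. 109. 108. 106. 105. 103.
 102. 100.]
```

```bash
python3 -m handwheel '[{"hand":-1,"dx":0.5,"dy":-0.11,"dz":0,"wx":0,"wy":0,"wz":0.002},{"hand":-1,"dx":0.5,"dy":-0.07,"dz":0,"wx":0,"wy":0,"wz":0},{"hand":-1,"dx":0.5,"dy":-0.07,"dz":0,"wx":0,"wy":0,"wz":0},{"hand":-1,"dx":0.5,"dy":-0.07,"dz":0,"wx":0,"wy":0,"wz":0},{"hand":-1,"dx":0,"dy":0,"dz":0,"wx":0,"wy":0,"wz":0},{"hand":-1,"dx":0,"dy":0,"dz":0,"wx":0,"wy":0,"wz":0}]'
python3 -c "
from chk import chk; chk('w6')"
```

```text
time_s: 8.0
position: [0.5305, 0.2037, 0.0185]
tcp_rot: [[0.99, -0.141, -0.0], [-0.141, -0.99, 0.0], [-0.0, 0.0, -1.0]]
force: [-0.9, -0.3, -2.6]
opening: 0.345
[0.5305 0.2037 0.0185] [ 0.99  -0.141] [-0.9 -0.3 -2.6] 8.0
blade lat vs TCP [0.09 0.09 0.09 0.09 0.09 0.09 0.09 0.09 0.09]
gap lat vs TCP  [0.09 0.09 0.09 0.09 0.09 0.09 0.09 0.09 0.09 0.09 0.09 0.09 0.09 0.08
 0.08 0.08]
gap fwd [123. 121. 120. 118. 117. 115. 114. 112. 111. 109. 108. 106. 105. 103.
 102. 100.]
```

View pics/w6.png

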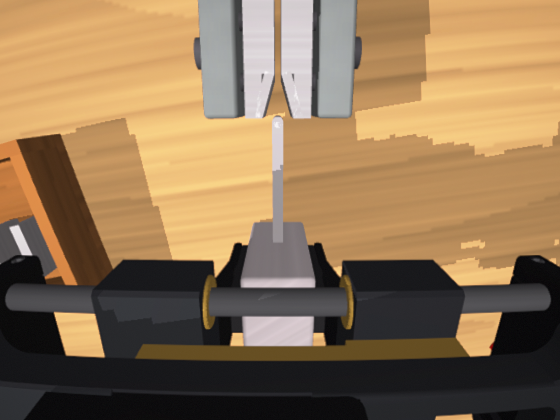

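Exactly aligned, with the tip at the mouth (277,118). Going 11 mm in, then by small steps.

```bash
python3 -m handwheel '[{"hand":-1,"dx":0.4,"dy":-0.056,"dz":0,"wx":0,"wy":0,"wz":0},{"hand":-1,"dx":0.4,"dy":-0.056,"dz":0,"wx":0,"wy":0,"wz":0},{"hand":-1,"dx":0.3,"dy":-0.042,"dz":0,"wx":0,"wy":0,"wz":0},{"hand":-1,"dx":0,"dy":0,"dz":0,"wx":0,"wy":0,"wz":0},{"hand":-1,"dx":0,"dy":0,"dz":0,"wx":0,"wy":0,"wz":0}]'
python3 -m handwheel '[{"hand":-1,"dx":0.2,"dy":-0.028,"dz":0,"wx":0,"wy":0,"wz":0},{"hand":-1,"dx":0,"dy":0,"dz":0,"wx":0,"wy":0,"wz":0}]'
python3 -m handwheel '[{"hand":-1,"dx":0.2,"dy":-0.028,"dz":0,"wx":0,"wy":0,"wz":0},{"hand":-1,"dx":0,"dy":0,"dz":0,"wx":0,"wy":0,"wz":0}]'
```

```text
time_s: 8.55
position: [0.5415, 0.2023, 0.0185]
tcp_rot: [[0.99, -0.141, -0.0], [-0.141, -0.99, -0.0], [-0.0, 0.0, -1.0]]
force: [-0.4, 0.5, -1.7]
opening: 0.344
time_s: 8.75
position: [0.5438, 0.202, 0.0186]
tcp_rot: [[0.99, -0.141, 0.0], [-0.141, -0.99, 0.0], [0.0, -0.0, -1.0]]
force: [0.1, 0.4, -2.7]
opening: 0.345
time_s: 8.95
position: [0.5456, 0.2016, 0.0185]
tcp_rot: [[0.99, -0.141, 0.0], [-0.141, -0.99, -0.0], [0.0, 0.0, -1.0]]
force: [0.3, -0.5, -2.7]
opening: 0.344
```

```bash
python3 -m handwheel '[{"hand":-1,"dx":0.2,"dy":-0.028,"dz":0,"wx":0,"wy":0,"wz":0},{"hand":-1,"dx":0,"dy":0,"dz":0,"wx":0,"wy":0,"wz":0}]'
python3 -m handwheel '[{"hand":-1,"dx":0.2,"dy":-0.028,"dz":0,"wx":0,"wy":0,"wz":0},{"hand":-1,"dx":0,"dy":0,"dz":0,"wx":0,"wy":0,"wz":0}]'
```

```text
time_s: 9.15
position: [0.5466, 0.2014, 0.0184]
tcp_rot: [[0.99, -0.141, -0.002], [-0.141, -0.99, -0.0], [-0.002, 0.001, -1.0]]
force: [-1.3, -0.8, -2.0]
opening: 0.347
time_s: 9.35
position: [0.5473, 0.2012, 0.0181]
tcp_rot: [[0.99, -0.141, -0.005], [-0.141, -0.99, -0.0], [-0.005, 0.001, -1.0]]
force: [-5.6, 1.0, 0.3]
opening: 0.342
```

```bash
python3 -m handwheel '[{"hand":-1,"dx":0.15,"dy":-0.021,"dz":0,"wx":0,"wy":0,"wz":0},{"hand":-1,"dx":0,"dy":0,"dz":0,"wx":0,"wy":0,"wz":0}]'
python3 -m handwheel '[{"hand":-1,"dx":0.1,"dy":-0.014,"dz":0,"wx":0,"wy":0,"wz":0},{"hand":-1,"dx":0,"dy":0,"dz":0,"wx":0,"wy":0,"wz":0}]'
```

```text
time_s: 9.55
position: [0.5479, 0.201, 0.0179]
tcp_rot: [[0.99, -0.141, -0.006], [-0.141, -0.99, -0.0], [-0.006, 0.001, -1.0]]
force: [-5.8, 1.0, -0.5]
opening: 0.344
time_s: 9.75
position: [0.5482, 0.2009, 0.0178]
tcp_rot: [[0.99, -0.141, -0.008], [-0.141, -0.99, -0.0], [-0.008, 0.002, -1.0]]
force: [-7.1, 1.9, -1.5]
opening: 0.345
```

```bash
python3 -m handwheel '[{"hand":-1,"dx":0.15,"dy":-0.021,"dz":0,"wx":0,"wy":0,"wz":0},{"hand":-1,"dx":0,"dy":0,"dz":0,"wx":0,"wy":0,"wz":0}]'
python3 -m handwheel '[{"hand":-1,"dx":0.15,"dy":-0.021,"dz":0,"wx":0,"wy":0,"wz":0},{"hand":-1,"dx":0,"dy":0,"dz":0,"wx":0,"wy":0,"wz":0}]'
```

```text
time_s: 9.95
position: [0.5489, 0.2008, 0.0177]
tcp_rot: [[0.99, -0.141, -0.01], [-0.141, -0.99, -0.001], [-0.009, 0.002, -1.0]]
force: [-8.2, 1.9, -0.5]
opening: 0.346
time_s: 10.15
position: [0.5497, 0.2006, 0.0175]
tcp_rot: [[0.99, -0.14, -0.011], [-0.14, -0.99, -0.001], [-0.011, 0.002, -1.0]]
force: [-8.5, 1.6, -0.0]
opening: 0.343
```

```bash
python3 -m handwheel '[{"hand":-1,"dx":0.2,"dy":-0.028,"dz":0,"wx":0,"wy":0,"wz":0},{"hand":-1,"dx":0,"dy":0,"dz":0,"wx":0,"wy":0,"wz":0},{"hand":-1,"dx":0,"dy":0,"dz":0,"wx":0,"wy":0,"wz":0}]'
python3 -m handwheel '[{"hand":-1,"dx":0.2,"dy":-0.028,"dz":0,"wx":0,"wy":0,"wz":0},{"hand":-1,"dx":0,"dy":0,"dz":0,"wx":0,"wy":0,"wz":0},{"hand":-1,"dx":0,"dy":0,"dz":0,"wx":0,"wy":0,"wz":0}]'
python3 -c "
from chk import *; cap('wrist','w7')"
```

```text
time_s: 10.45
position: [0.5531, 0.2003, 0.0175]
tcp_rot: [[0.99, -0.141, -0.008], [-0.141, -0.99, -0.001], [-0.008, 0.002, -1.0]]
force: [-5.5, 1.3, -2.4]
opening: 0.342
time_s: 10.75
position: [0.5558, 0.1999, 0.0175]
tcp_rot: [[0.99, -0.141, -0.007], [-0.141, -0.99, -0.0], [-0.007, 0.001, -1.0]]
force: [-6.2, 0.5, -2.6]
opening: 0.343
```

View pics/w7.png

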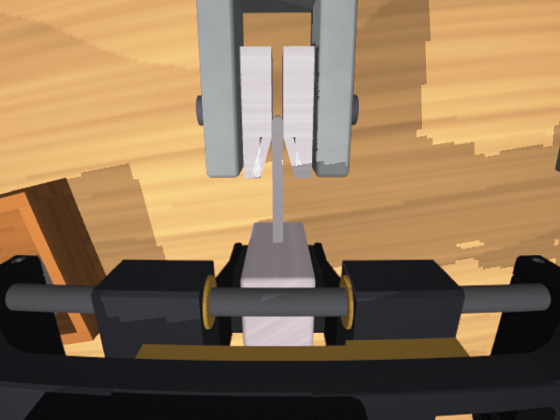

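The shoes have visibly spread around the blade, which is in to (277,120), past the taper. Entry took about 8.5 N and the drag is steady at 5.5–6 N, so L is the right gauge. Pushing on toward home.

```bash
python3 -m handwheel '[{"hand":-1,"dx":0.3,"dy":-0.042,"dz":0,"wx":0,"wy":0,"wz":0},{"hand":-1,"dx":0.3,"dy":-0.042,"dz":0,"wx":0,"wy":0,"wz":0},{"hand":-1,"dx":0.3,"dy":-0.042,"dz":0,"wx":0,"wy":0,"wz":0},{"hand":-1,"dx":0,"dy":0,"dz":0,"wx":0,"wy":0,"wz":0}]'
python3 -m handwheel '[{"hand":-1,"dx":0.3,"dy":-0.042,"dz":0,"wx":0,"wy":0,"wz":0},{"hand":-1,"dx":0.3,"dy":-0.042,"dz":0,"wx":0,"wy":0,"wz":0},{"hand":-1,"dx":0.3,"dy":-0.042,"dz":0,"wx":0,"wy":0,"wz":0},{"hand":-1,"dx":0,"dy":0,"dz":0,"wx":0,"wy":0,"wz":0},{"hand":-1,"dx":0,"dy":0,"dz":0,"wx":0,"wy":0,"wz":0}]'
python3 -c "
from chk import *; cap('wrist','w8')"
```

```text
time_s: 11.2
position: [0.5651, 0.1986, 0.0176]
tcp_rot: [[0.99, -0.141, -0.006], [-0.141, -0.99, -0.0], [-0.006, 0.001, -1.0]]
force: [-4.2, 1.3, -3.0]
opening: 0.348
time_s: 11.7
position: [0.574, 0.1974, 0.0175]
tcp_rot: [[0.99, -0.141, -0.006], [-0.141, -0.99, -0.0], [-0.006, 0.001, -1.0]]
force: [-5.1, 1.1, -3.9]
opening: 0.343
```

View pics/w8.png

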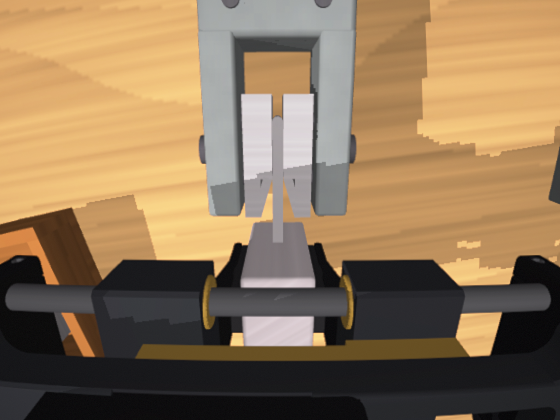

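```bash
python3 -m handwheel '[{"hand":-1,"dx":0.3,"dy":-0.042,"dz":0,"wx":0,"wy":0,"wz":0},{"hand":-1,"dx":0.3,"dy":-0.042,"dz":0,"wx":0,"wy":0,"wz":0},{"hand":-1,"dx":0.3,"dy":-0.042,"dz":0,"wx":0,"wy":0,"wz":0},{"hand":-1,"dx":0.3,"dy":-0.042,"dz":0,"wx":0,"wy":0,"wz":0},{"hand":-1,"dx":0,"dy":0,"dz":0,"wx":0,"wy":0,"wz":0},{"hand":-1,"dx":0,"dy":0,"dz":0,"wx":0,"wy":0,"wz":0}]'
python3 -m handwheel '[{"hand":-1,"dx":0.2,"dy":-0.028,"dz":0,"wx":0,"wy":0,"wz":0},{"hand":-1,"dx":0,"dy":0,"dz":0,"wx":0,"wy":0,"wz":0}]'
python3 -m handwheel '[{"hand":-1,"dx":0.1,"dy":-0.014,"dz":0,"wx":0,"wy":0,"wz":0},{"hand":-1,"dx":0,"dy":0,"dz":0,"wx":0,"wy":0,"wz":0}]'
```

```text
time_s: 12.35
position: [0.5861, 0.1957, 0.0175]
tcp_rot: [[0.99, -0.141, -0.006], [-0.141, -0.99, -0.0], [-0.006, 0.001, -1.0]]
force: [-5.7, 0.7, -2.8]
opening: 0.341
time_s: 12.55
position: [0.5878, 0.1955, 0.0175]
tcp_rot: [[0.99, -0.141, -0.007], [-0.141, -0.99, -0.0], [-0.007, 0.001, -1.0]]
force: [-5.9, 1.1, -2.0]
opening: 0.344
time_s: 12.75
position: [0.5886, 0.1954, 0.0175]
tcp_rot: [[0.99, -0.141, -0.007], [-0.141, -0.99, -0.0], [-0.007, 0.001, -1.0]]
force: [-5.7, 1.6, -2.9]
opening: 0.345
```

```bash
python3 -m handwheel '[{"hand":-1,"dx":0.1,"dy":-0.014,"dz":-0.1,"wx":0,"wy":0,"wz":0},{"hand":-1,"dx":0,"dy":0,"dz":0,"wx":0,"wy":0,"wz":0}]'
python3 -m handwheel '[{"hand":-1,"dx":0.1,"dy":-0.014,"dz":-0.05,"wx":0,"wy":0,"wz":0},{"hand":-1,"dx":0,"dy":0,"dz":0,"wx":0,"wy":0,"wz":0}]'
python3 -m handwheel '[{"hand":-1,"dx":0.1,"dy":-0.014,"dz":0,"wx":0,"wy":0,"wz":0},{"hand":-1,"dx":0,"dy":0,"dz":0,"wx":0,"wy":0,"wz":0}]'
```

```text
time_s: 12.95
position: [0.5895, 0.1953, 0.0171]
tcp_rot: [[0.99, -0.14, -0.007], [-0.14, -0.99, -0.0], [-0.007, 0.001, -1.0]]
force: [-7.4, 1.2, 0.9]
opening: 0.342
time_s: 13.15
position: [0.5895, 0.1953, 0.0171]
tcp_rot: [[0.99, -0.14, -0.009], [-0.14, -0.99, -0.0], [-0.009, 0.002, -1.0]]
force: [-10.5, 0.7, 4.4]
opening: 0.344
time_s: 13.35
position: [0.5896, 0.1953, 0.0172]
tcp_rot: [[0.99, -0.14, -0.011], [-0.14, -0.99, -0.0], [-0.011, 0.002, -1.0]]
force: [-12.2, 0.7, 7.3]
opening: 0.343
```

Home contact is made: position stays at x=0.5895 while the force climbs, about 17.7 mm before the gauge's origin. I'll level the slight nose-down pitch and press once more.

```bash
python3 -m handwheel '[{"hand":-1,"dx":0.05,"dy":-0.007,"dz":0.03,"wx":0,"wy":-0.012,"wz":0},{"hand":-1,"dx":0,"dy":0,"dz":0,"wx":0,"wy":0,"wz":0},{"hand":-1,"dx":0,"dy":0,"dz":0,"wx":0,"wy":0,"wz":0}]'
python3 -c "
from chk import *; cap('wrist','w9'); cap('side','s9')
s=cv2.imread('pics/s9.png')[140:230,200:340]; cv2.imwrite('pics/s9c.png',cv2.resize(s,None,fx=5,fy=5,interpolation=cv2.INTER_CUBIC))"
```

```text
time_s: 13.65
position: [0.5898, 0.1951, 0.0168]
tcp_rot: [[0.99, -0.14, 0.0], [-0.14, -0.99, -0.0], [0.0, 0.0, -1.0]]
force: [-10.2, 2.4, 3.6]
opening: 0.342
```

View pics/w9.png

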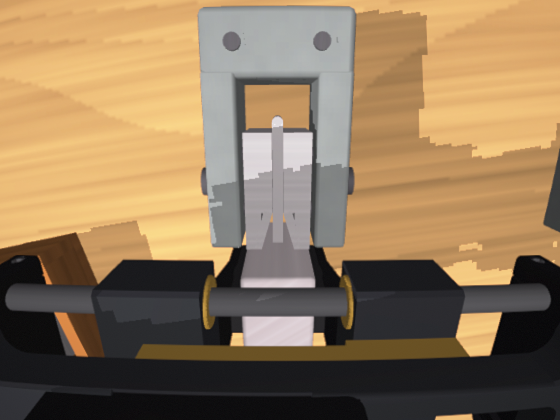

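View pics/s9c.png

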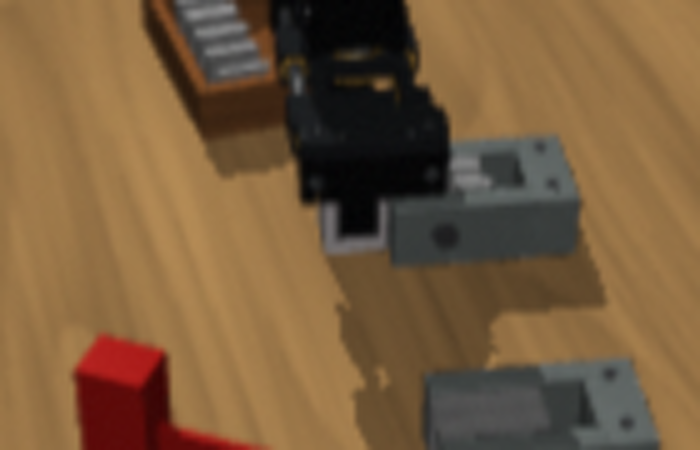

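```bash
python3 -m handwheel '[{"hand":-1,"dx":0.1,"dy":-0.014,"dz":0,"wx":0,"wy":-0.004,"wz":0},{"hand":-1,"dx":0,"dy":0,"dz":0,"wx":0,"wy":0,"wz":0},{"hand":-1,"dx":0,"dy":0,"dz":0,"wx":0,"wy":0,"wz":0}]'
python3 -m handwheel '[{"hand":-1,"dx":-0.15,"dy":0.021,"dz":0,"wx":0,"wy":0.004,"wz":0},{"hand":-1,"dx":0,"dy":0,"dz":0,"wx":0,"wy":0,"wz":0}]'
```

```text
time_s: 14.05
position: [0.5898, 0.1951, 0.0167]
tcp_rot: [[0.99, -0.14, 0.002], [-0.14, -0.99, -0.0], [0.002, 0.0, -1.0]]
force: [-11.8, 1.8, 5.7]
opening: 0.341
time_s: 14.25
position: [0.5898, 0.1952, 0.0168]
tcp_rot: [[0.99, -0.14, 0.001], [-0.14, -0.99, -0.0], [0.001, 0.0, -1.0]]
force: [-9.3, 1.7, 2.3]
opening: 0.346
```

```bash
python3 -m handwheel '[{"hand":1,"dx":0,"dy":0,"dz":0,"wx":0,"wy":0,"wz":0},{"hand":1,"dx":0,"dy":0,"dz":0,"wx":0,"wy":0,"wz":0},{"hand":1,"dx":0,"dy":0,"dz":0,"wx":0,"wy":0,"wz":0},{"hand":1,"dx":0,"dy":0,"dz":0,"wx":0,"wy":0,"wz":0},{"hand":1,"dx":0,"dy":0,"dz":0,"wx":0,"wy":0,"wz":0},{"hand":1,"dx":0,"dy":0,"dz":0,"wx":0,"wy":0,"wz":0},{"hand":1,"dx":0,"dy":0,"dz":0,"wx":0,"wy":0,"wz":0},{"hand":1,"dx":0,"dy":0,"dz":0,"wx":0,"wy":0,"wz":0}]'
```

```text
time_s: 15.05
position: [0.5951, 0.1948, 0.0174]
tcp_rot: [[0.99, -0.141, 0.012], [-0.141, -0.99, 0.0], [0.012, -0.002, -1.0]]
force: [-0.2, 0.4, -0.0]
opening: 0.958
```

```bash
python3 -m handwheel '[{"hand":1,"dx":-0.4,"dy":0,"dz":0,"wx":0,"wy":0,"wz":0},{"hand":1,"dx":0,"dy":0,"dz":1,"wx":0,"wy":0.012,"wz":0},{"hand":1,"dx":0,"dy":0,"dz":2,"wx":0,"wy":0,"wz":0},{"hand":1,"dx":0,"dy":0,"dz":3,"wx":0,"wy":0,"wz":0},{"hand":1,"dx":0,"dy":0,"dz":4,"wx":0,"wy":0,"wz":0},{"hand":1,"dx":-2,"dy":0,"dz":4,"wx":0,"wy":0,"wz":0},{"hand":1,"dx":-3,"dy":0,"dz":4,"wx":0,"wy":0,"wz":0},{"hand":1,"dx":-3,"dy":0,"dz":2,"wx":0,"wy":0,"wz":0},{"hand":1,"dx":0,"dy":0,"dz":0,"wx":0,"wy":0,"wz":0},{"hand":1,"dx":0,"dy":0,"dz":0,"wx":0,"wy":0,"wz":0}]'
python3 - <<'E'
from h import *
ims=[]
im,d,c=cap('wrist','w10'); P=cloud(im,d,c)
def s(x0,x1,y0,y1,z0,z1): return P[(P[...,0]>x0)&(P[...,0]<x1)&(P[...,1]>y0)&(P[...,1]<y1)&(P[...,2]>z0)&(P[...,2]<z1)]
q=s(.55,.65,.15,.24,.06,.08); print(len(q),cv2.minAreaRect(q[:,:2].astype(np.float32)),q[:,2].min(),q[:,2].max(),np.median(q[:,2]))
A=np.c_[q[:,:2]-q[:,:2].mean(0),np.ones(len(q))]; print('top tilt',np.linalg.lstsq(A,q[:,2],rcond=None)[0])
q=s(.6,.74,.15,.24,.034,.046); print(cv2.minAreaRect(q[:,:2].astype(np.float32)))
cap('side','s10'); cap('scene','c10')
a=cv2.resize(cv2.imread('pics/s10.png')[140:250,180:330],(400,293)); b=cv2.resize(cv2.imread('pics/c10.png')[150:310,165:365],(366,293)); cv2.imwrite('pics/fin.png',np.hstack([a,b]))
E
```

```text
time_s: 16.05
position: [0.5108, 0.1949, 0.218]
tcp_rot: [[0.99, -0.14, 0.002], [-0.14, -0.99, 0.0], [0.002, -0.0, -1.0]]
force: [-0.0, -0.0, -0.8]
opening: 0.999
1237 ((0.5896281599998474, 0.1951875537633896), (0.02974480576813221, 0.03505653142929077), 81.75729370117188) 0.06481436130192836 0.06969294175514262 0.06739899990049325
top tilt [ 0.00164637 -0.00065606  0.06737058]
((0.6510608792304993, 0.18637870252132416), (0.06456035375595093, 0.0885983556509018), 81.88016510009766)
```

View pics/w10.png

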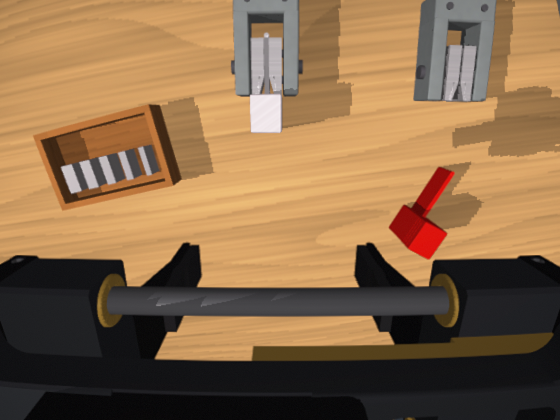

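View pics/fin.png

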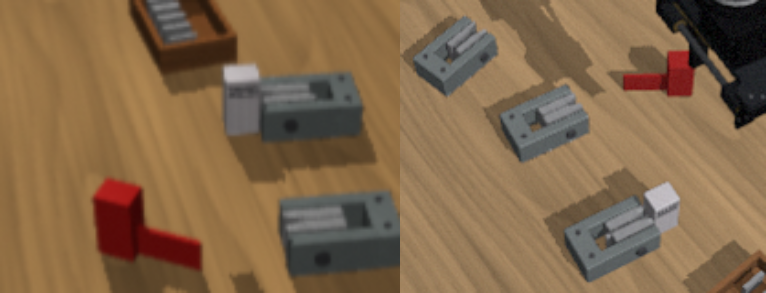

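The handle at (265,112) in the wrist view stands upright and flush on the gauge front, its blade in the gap. Top height is 67.4 mm and its tilt is about 0.002 rad. Handing in.

```bash
python3 -c "
from rig import hand_in; print(hand_in())"
```

```text
the job is handed in; nothing more can be done
None
```

The feeler is standing upright in the left gauge (y ≈ +0.19 m), pushed fully home. I handed the job in at about 16 s of the 58 s allowed.

**Finding the gauge:** The wrist pictures showed gaps of about 9 mm on the right gauge, 2.7 mm in the middle and 3.2 mm on the left. I slid the blade only into the left one. It went in with about 8.5 N, then dragged steadily at 4–6 N, and the shoes visibly spread around it. I ruled out the middle gauge (too tight) and the right gauge (too wide) from the pictures alone and did not push into them.

**Pushed home:** The arm stopped moving forward while the force rose to about 12 N.

**Last checks, after releasing and backing off:**
- The handle's centre was at (0.5896, 0.1952), about 17.6 mm before my estimate of the gauge's origin, against a nominal 18 mm. That is within the 2 mm camera calibration.
- The handle was aligned with the gauge to within about 0.2°.
- Its top was level at 67.4 mm.
- The gripper was clear and touching nothing.
- In the final pictures, the red look-alike, the block case and the other gauges looked unmoved. The spray bottle and the setting master were outside the views I looked at, but the arm never went near them.

No check failed. After the fingers opened, the arm sprang about 5 mm forward from leftover push. The final position shows this did not move the feeler.

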